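# Close the leaning rodding branch with its camlock cap

## Task

Close the waste pipe under the washbasin: pick up the cap with the two cam arms and, with both arms still raised, push it fully home over the grooved end of the leaning pipe branch. Then swing its two cam arms down one after the other (not both at once), each all the way to its stop, and let go with the cap locked and fully home. Leave the tumbler, peg tub, pump dispenser and scrubber standing where they are.

Things in the scene. Friction and masses are not known exactly. Their poses are not given: they have to be found in the camera images.
- adaptor: Fixed aluminium grooved adaptor on the leaning branch. Origin: centre of its flat end face; +z out along its axis, 25 degrees from vertical, leaning to the robot side (lean in its x-z plane; +y level, parallel to the pipe). Back from the end face: chamfer from 38 to 47 mm diameter over 4 mm, lip 47 mm to 7.5 mm, groove 33 mm from 7.5 to 26 mm, collar 47 mm to 42 mm, plastic socket 60 mm to 64 mm.
- pipe: Fixed grey waste pipe, 50 mm diameter, 0.25 m long over its elbows, lying along its y with a steel clamp. Origin on the tray under its middle; pipe axis 50 mm above. The branch (48 mm) rises from its middle, 140 mm from pipe axis to the adaptor's end face.
- cap: Loose black plastic camlock cap, 0.3 kg, open side down on the tray. Origin: centre of its open rim; +z to the grip fin. Body 60 mm diameter, 38 mm tall; bore 49 mm, 30 mm deep: fully home the origin lies 30 mm behind the adaptor's end face, on its axis, at any turn about it. Grip fin on top from z = 38 to 76 mm, 16 mm thick (x), 36 mm wide (y). A steel cam arm on its +y and on its -y side.
- cam_a (a joint): Cam arm on the cap's +y side, rad: 0 = raised, pointing out and 50 degrees up (to the fin side) from the rim plane; grows as it swings out and down; 2.2 = stop, 76 degrees below the rim plane. Stiff hinge, stays where left, about 2.5 N at its end. With the cap on, the cam's nose enters the groove as the arm comes down and draws the cap home by up to a few mm.
- cam_b (a joint): The same for the cam arm on the cap's -y side: 0 = raised, 2.2 = fully down.
- pivot_a (a point): Pivot of the +y cam arm, at (0, 32, 17) mm in the cap's frame; pivot axis along the cap's x. The arm is a flat steel bar 14 mm wide (x), 6 mm thick, centred on the line from the pivot, reaching 64 mm from it.
- pivot_b (a point): Pivot of the -y cam arm, at (0, -32, 17) mm in the cap's frame; arm as the other.
- tumbler: Empty stainless tumbler, 76 mm diameter, 110 mm tall, origin at centre of underside. Bystander.
- peg_tub: Yellow clothes-peg tub, 104 mm diameter at the rim, 95 mm tall with pegs, origin at centre of underside. Bystander.
- dispenser: Clear pump dispenser, 62 mm diameter, 158 mm tall, origin at centre of underside. Bystander.
- scrubber: Green silicone scrubber lying flat, 60 x 90 x 23 mm, origin at centre of underside. Bystander.
There are look-alikes about, which are no part of the job. Leave any blue or turquoise look-alike of the cap alone.

How it is judged:
On the way, in this order (a step that is already met when the one before it is completed fails the run):
1. the cap is pushed home on the adaptor (within 4 mm) with both cam arms still raised (z of cap in the frame of adaptor between -0.034 and -0.026 m and angle between the z axis of cap and the z axis of adaptor, either way round below 0.09 rad and x of cap in the frame of adaptor between -0.005 and 0.005 m and y of cap in the frame of adaptor between -0.005 and 0.005 m and value of joint each of cam_a, cam_b below 1.3 rad), for 0.2 s.
2. one cam arm is fully down while the other is still raised (((value of joint cam_a above 2 rad and value of joint cam_b below 1.3 rad) or (value of joint cam_b above 2 rad and value of joint cam_a below 1.3 rad))), for 0.2 s.
At the end, for the whole second after the job is handed in: The cap is at rest on the adaptor, fully home (its rim at least 27.5 mm behind the end face, within 5 mm of the axis and 5 degrees of it), and both cam arms are down (above 2.0 rad of 2.2) (z of cap in the frame of adaptor between -0.034 and -0.0275 m and angle between the z axis of cap and the z axis of adaptor, either way round below 0.09 rad and x of cap in the frame of adaptor between -0.005 and 0.005 m and y of cap in the frame of adaptor between -0.005 and 0.005 m and value of joint each of cam_a, cam_b above 2 rad and linear speed of cap below 0.02 m/s); the robot touches nothing.
It fails at once if a bystander (tumbler, peg tub, dispenser, scrubber) is moved more than 25 mm or tipped (distance of any of tumbler, peg_tub, dispenser, scrubber from where it was at the start of the episode above 0.025 m or angle between any of tumbler, peg_tub, dispenser, scrubber's own z axis and vertical above 0.4 rad).
It also fails if it takes over 72 s, if anything falls off the work surface, if the arm or the gripper's body presses on something with over 40 N, if the wrist force passes 120 N, or if a joint passes its speed limit or range.

## Robot

A 6-joint arm with a two-finger parallel gripper is mounted at the origin on the work surface. World frame = base frame: x ahead of the robot, y to its left, z up, the work surface at z = 0. Lengths are in m, angles in rad, forces in N, time in s.
With the tool pointing down it reaches from about 0.225 to 0.875 m from the base axis. Payload 3.4 kg.
Tool frame: the origin (TCP) lies on the centre line of the jaws, within the pads' length; the fingertips stand tips_ahead ahead of it and the grasp point (between the pads) lies 5 mm behind it (tips_ahead is the distance from the TCP to the fingertips, in m); z points along the fingers, y is the direction in which the jaws open and shut (so a half turn about z gives the same grasp; the last joint's range is limited). The gripper opens to 85 mm and grips with 20 to 120 N. Pads are 22 mm wide; open, the fingers measure 114 mm over their backs; the gripper's body (76 mm by 85 mm) begins 54 mm behind the grasp point. The pads swing forward as they close: fully open they stand 13 mm farther back than shut.
Start: joints at [-1.346, 0.276, 1.505, -0, 1.361, -0.121], TCP at [0.195, -0.541, 0.245] pointing down, gripper open.
Joint ranges: [-2.89, 2.89], [-0.75, 2.08], [0.22, 2.7], [-1.18, 4.32], [0.11, 2.71], [-2.7, 2.7]. Speed limits (rad/s): [2.57, 2.57, 3.14, 3.14, 3.14, 3.14].

## Interface

Orientations are given as a 3x3 rotation matrix whose columns are the frame's x, y, z axes.
In Python, from workcell import sense, snapshot, camera_info, finish_job, tips_ahead gives the robot as it stands.
- The arm moves only by the shell command python3 -m pendant 'ROWS' [FORCE]. ROWS is a JSON object of lists of equal length, an entry for each row: "linear": the shift along the tool's x, y, z in cm, a list of three; "turn": the turn, a rotation vector about the tool's x, y, z in rad, a list of three; "fingers": the opening, from 0 (shut) to 1 (fully open). In form: {"linear": [[tx, ty, tz], ...], "turn": [[wx, wy, wz], ...], "fingers": [fingers, ...]}. A call has 1 to 8 rows; each row shifts and turns the pose as measured when the row begins, along the tool's axes as they then stand; what a row does not reach is not made up. A row lasts 1/10 s, in which the tool goes at most 50 mm and 8.59 degrees, less where a joint would pass 70% of its speed; a pose out of reach is approached as far as the arm can. A call with a gripper value outside its range is refused whole. The fingers move at their own pace and stop on an object; FORCE is the grip in N (left out, the last holds). Time passes only in rows, so rows that do not move let the fingers close. It gives the time, the measured TCP pose, the force and the opening at its end, in the units of the state.
- sense(): the state, without advancing time (a new reading comes with each control period).
- snapshot(name): name is "scene" or "side" or "wrist"; returns (picture, depth): 420x560x3 uint8, red, green, blue; 420x560 float32, m along the optical axis (not along the pixel's ray), 0 where there is no reading.
- camera_info(name): a dict with "vertical_fov" (degrees; the focal length in pixels is half the picture's height over the tangent of half this angle, whatever the lens; pixels are square), "cx", "cy" (the principal point, pixels), "world_to_cam" (4x4, takes a point from world to camera coordinates); the wrist camera has in their place "T_tool_cam" (4x4, takes a point from camera to tool coordinates, whose origin is the TCP and whose axes are the flange's). Camera axes: x right, y up, looking along -z (the intrinsics and any distortion apply to the point x, -y, -z); pixel columns grow to the right and rows downward; lengths in m; the calibration is good to about 2 mm. The wrist camera is an equidistant fisheye: a pixel r from the principal point sees the ray r / f radians off the axis. A picture is of the moment at which its call begins: read the wrist's pose just before it. camera_info takes no time and is no camera call.
- finish_job(): hands the job in, once; it reports no verdict.
The state is a dict: "time": time; "q": joint angles; "qd": joint speeds; "tau": joint torques, N m; "ee_pos": TCP position; "ee_rot": TCP orientation; "contact_force": force on the tool from outside, world axes, zero at the start; "torque": the same for the moment, N m; "finger_gap": finger opening in m.
Only numpy, scipy, OpenCV 4.12 (cv2) and the standard library are available. Lean on these libraries where they do the work, as an engineer would, in place of code of your own. Each camera call takes 0.05 s, during which the arm holds its last target. There are 200 camera calls.

## Working session

There is one attempt and no reset: what is moved stays moved. The work goes in short steps, Python scripts to look and compute and a shell command to move; the robot and the scene stay as the last step left them, time stands still between calls to the robot, and variables do not carry over. Pictures are saved under pics/ and viewed, about 8 in all and at most 12, crops included, and the job is handed in when it is done.

```bash
mkdir -p pics; ls; cat > h.py <<'E'
import numpy as np, cv2
from workcell import sense, snapshot, camera_info, finish_job, tips_ahead
def take(n, tag):
    s=sense(); p,d=snapshot(n); np.savez(f'pics/{tag}.npz',p=p,d=d,pos=s['ee_pos'],rot=s['ee_rot'])
    cv2.imwrite(f'pics/{tag}.png',p[:,:,::-1]); return p,d
def load(tag):
    z=np.load(f'pics/{tag}.npz'); return z
def rays(n,uv,z=None):
    "origin and world ray directions scaled so that depth-along-axis=1"
    i=camera_info(n); f=210/np.tan(np.radians(i['vertical_fov'])/2)
    uv=np.atleast_2d(uv).astype(float); a=(uv-[i['cx'],i['cy']])/f
    if n=='wrist':
        r=np.linalg.norm(a,axis=1)+1e-9; t=np.tan(r)/r; a=a*t[:,None]
        T=np.eye(4);T[:3,:3]=z['rot'];T[:3,3]=z['pos'];T=T@i['T_tool_cam']
    else: T=np.linalg.inv(i['world_to_cam'])
    d=np.c_[a[:,0],-a[:,1],-np.ones(len(a))]
    return T[:3,3], d@T[:3,:3].T
def pts(n,uv,z):
    uv=np.atleast_2d(uv).astype(int); o,d=rays(n,uv,z); dep=z['d'][uv[:,1],uv[:,0]]
    return o+d*dep[:,None]
E
python3 - <<'E'
from h import *
for n in('scene','side','wrist'):
    take(n,n+'0'); i=camera_info(n); print(n,{k:(np.round(v,3).tolist() if hasattr(v,'shape') or isinstance(v,list) else v) for k,v in i.items()})
print(tips_ahead,sense())
a=[cv2.imread(f'pics/{n}0.png') for n in('scene','side')]
cv2.imwrite('pics/both.png',np.vstack(a)[:, :])
E
```

```text
pics
scene {'vertical_fov': 42.79249807091805, 'cx': 281.857413057582, 'cy': 217.40928780085417, 'world_to_cam': [[0.647, 0.762, -0.011, -0.375], [-0.59, 0.51, 0.626, 0.148], [0.483, -0.398, 0.78, -1.771], [0.0, 0.0, 0.0, 1.0]]}
side {'vertical_fov': 56.241453629973705, 'cx': 276.1598691153909, 'cy': 203.10069887178145, 'world_to_cam': [[-0.934, -0.357, -0.017, 0.461], [0.175, -0.5, 0.848, -0.159], [-0.312, 0.789, 0.529, -1.151], [0.0, 0.0, 0.0, 1.0]]}
wrist {'vertical_fov': 65.70646984690485, 'cx': 278.8663177395643, 'cy': 206.58241372740721, 'T_tool_cam': [[0.001, 0.956, 0.293, 0.075], [1.0, -0.001, 0.0, 0.0], [0.001, 0.293, -0.956, -0.129], [0.0, 0.0, 0.0, 1.0]]}
0.014 {'time': 0.15, 'q': array([-1.34599646e+00,  2.76471785e-01,  1.50588615e+00, -2.20148910e-06,
        1.36071533e+00, -1.21019857e-01]), 'qd': array([ 8.04553855e-04, -5.32905793e-04, -2.16869933e-03,  9.69131282e-04,
        7.07810452e-07, -1.34798317e-04]), 'tau': array([ 1.78867489e-03, -4.17145228e+01, -2.46033347e+01, -7.11201551e-05,
        7.62892276e-03,  5.49860701e-06]), 'ee_pos': array([ 0.19480031, -0.54057224,  0.24460837]), 'ee_rot': array([[ 9.40797782e-01,  3.38968174e-01, -3.32143612e-04],
       [ 3.38968291e-01, -9.40796692e-01,  1.44287624e-03],
       [ 1.76609512e-04, -1.47004092e-03, -9.99998904e-01]]), 'contact_force': array([0.31450246, 0.07698522, 0.23918943]), 'torque': array([ 0.01440953,  0.05902079, -0.00632961]), 'finger_gap': 0.08513396007517089}
```

View pics/scene0.png

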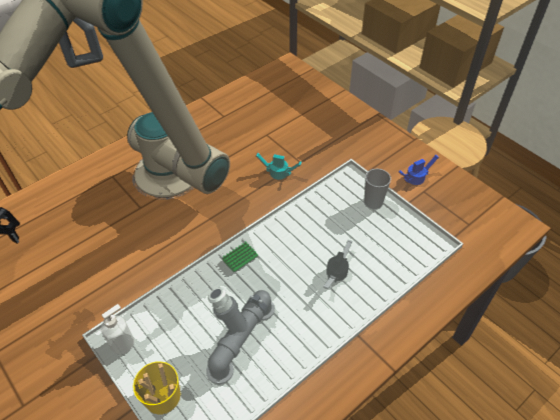

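View pics/side0.png

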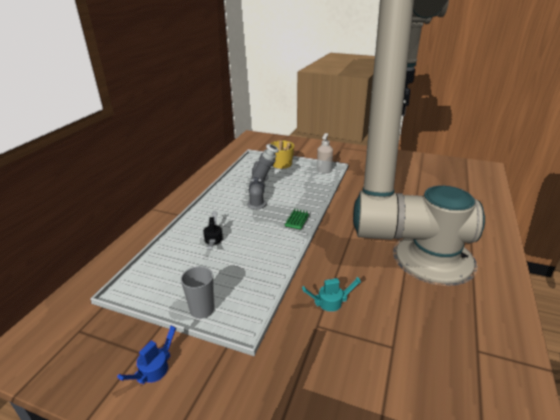

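The scene view shows three caps: black at (338,267), turquoise at (279,166) and blue at (417,172). The black one on the tray fits the description. The adaptor end is at about (216,296) in the scene view and (270,150) in the side view. Next I'll measure roughly and check with a crop.

```bash
python3 - <<'E'
from h import *
for n,box,name in (('scene',(300,230,375,300),'cap'),('side',(190,205,240,262),'cap')):
    z=load(n+'0');p=z['p'].astype(int);m=np.zeros(p.shape[:2],np.uint8)
    x0,y0,x1,y1=box; m[y0:y1,x0:x1]=(p[y0:y1,x0:x1].max(2)<75)
    uv=np.argwhere(m)[:,::-1];P=pts(n,uv,z);ok=z['d'][uv[:,1],uv[:,0]]>0;P=P[ok]
    print(n,len(P),'med',np.median(P,0).round(3),'zpct',np.percentile(P[:,2],[2,50,98]).round(3))
    top=P[P[:,2]>np.percentile(P[:,2],98)-.015]; print(' top mean',top.mean(0).round(3),'n',len(top))
    mid=P[P[:,2]<.06];print(' body min max',mid.min(0).round(3),mid.max(0).round(3))
    w,v=np.linalg.eigh(np.cov(top[:,:2].T)); print(' fin',np.sqrt(w).round(4),v[:,1].round(3))
z=load('scene0')
for uv in [(400,240),(290,300),(190,270),(214,294),(217,297),(213,302),(240,340),(262,300),(218,368),(240,257),(376,190),(280,166)]:
    print(uv,pts('scene',uv,z).round(3)[0])
z=load('side0')
for uv in [(270,150),(273,150),(268,153),(255,185),(258,200)]: print('side',uv,pts('side',uv,z).round(3)[0])
a=load('scene0')['p'][225:305,290:390,::-1];b=load('scene0')['p'][270:390,190:290,::-1]
A=cv2.resize(a,None,fx=4,fy=4,interpolation=2);B=cv2.resize(b,None,fx=4,fy=4,interpolation=2)[:480]
A=cv2.copyMakeBorder(A,0,160,0,0,0)
cv2.imwrite('pics/crop1.png',np.hstack([A,B]))
E
```

```text
return _methods._mean(a, axis=axis, dtype=dtype,
  ret = um.true_divide(
Traceback (most recent call last):
IndexError: index -1 is out of bounds for axis 0 with size 0
```

```bash
cat >> h.py <<'E'
def tri(rs):
    A=0;b=0
    for o,d in rs:
        d=d/np.linalg.norm(d);M=np.eye(3)-np.outer(d,d);A=A+M;b=b+M@o
    return np.linalg.solve(A,b)
def onz(n,uv,h,z=None):
    o,d=rays(n,uv,z); return o+d*((h-o[2])/d[:,2])[:,None]
E
python3 - <<'E'
from h import *
for n,box in (('scene',(300,230,375,300)),('side',(190,205,240,262))):
    z=load(n+'0');p=z['p'].astype(int);m=np.zeros(p.shape[:2],np.uint8)
    x0,y0,x1,y1=box; m[y0:y1,x0:x1]=(p[y0:y1,x0:x1].max(2)<75)
    uv=np.argwhere(m)[:,::-1]; print(n,len(uv),uv.min(0),uv.max(0),uv.mean(0).round(1), 'fracdepth',(z['d'][uv[:,1],uv[:,0]]>0).mean())
z=load('scene0');print('depth frac',(z['d']>0).mean())
for uv in [(400,240),(290,300),(190,270),(214,294),(217,297),(213,302),(240,340),(262,300),(218,368),(240,257),(376,190),(280,166)]:
    print(uv,pts('scene',uv,z).round(3)[0],onz('scene',uv,.01).round(3)[0])
z=load('side0')
for uv in [(270,150),(273,150),(268,153),(255,185),(258,200)]: print('side',uv,pts('side',uv,z).round(3)[0])
def crop(n,x0,y0,x1,y1,f):return cv2.resize(load(n)['p'][y0:y1,x0:x1,::-1],None,fx=f,fy=f,interpolation=2)
r1=np.hstack([crop('scene0',295,225,395,300,4),crop('scene0',190,285,290,360,4)])
r2=np.hstack([crop('side0',170,200,270,275,4),crop('side0',215,135,315,210,4)])
cv2.imwrite('pics/crop1.png',np.vstack([r1,r2]))
E
```

```text
Traceback (most recent call last):
ValueError: zero-size array to reduction operation minimum which has no identity
```

```bash
python3 - <<'E'
from h import *
for n,box in (('scene',(300,230,375,300)),('side',(190,205,240,262))):
    z=load(n+'0');p=z['p'].astype(int);x0,y0,x1,y1=box
    g=p[y0:y1,x0:x1].max(2);print(n,p.dtype,g.min(),np.percentile(g,[1,5,20,50]),p[267,338],p[232,212])
    for T in (60,75,90,110):
        uv=np.argwhere(g<T)[:,::-1]+[x0,y0]
        if len(uv): print(n,T,len(uv),uv.min(0),uv.max(0),uv.mean(0).round(1), 'fracdepth',(z['d'][uv[:,1],uv[:,0]]>0).mean())
z=load('scene0');print('depth frac',(z['d']>0).mean())
for uv in [(400,240),(290,300),(190,270),(214,294),(217,297),(213,302),(240,340),(262,300),(218,368),(240,257),(376,190),(280,166)]:
    print(uv,pts('scene',uv,z).round(3)[0],onz('scene',uv,.01).round(3)[0])
z=load('side0')
for uv in [(270,150),(273,150),(268,153),(255,185),(258,200)]: print('side',uv,pts('side',uv,z).round(3)[0])
def crop(n,x0,y0,x1,y1,f):return cv2.resize(load(n)['p'][y0:y1,x0:x1,::-1],None,fx=f,fy=f,interpolation=2)
r1=np.hstack([crop('scene0',295,225,395,300,4),crop('scene0',190,285,290,360,4)])
r2=np.hstack([crop('side0',170,200,270,275,4),crop('side0',215,135,315,210,4)])
cv2.imwrite('pics/crop1.png',np.vstack([r1,r2]))
E
```

```text
scene int64 79 [ 82.  85. 169. 230.] [79 82 79] [175 124  76]
scene 90 390 [327 253] [347 280] [337.6 266.8] fracdepth 0.9974358974358974
scene 110 436 [327 252] [348 281] [337.4 267.1] fracdepth 0.9977064220183486
side int64 9 [ 14.  21. 129. 184.] [101  72  50] [21 21 21]
side 60 304 [204 218] [222 243] [212.9 232.2] fracdepth 1.0
side 75 330 [204 217] [222 244] [212.9 232.5] fracdepth 1.0
side 90 361 [204 217] [223 244] [212.9 232.5] fracdepth 1.0
side 110 418 [190 205] [223 245] [212.6 232.3] fracdepth 1.0
depth frac 0.996109693877551
(400, 240) [0.686 0.368 0.003] [0.688 0.364 0.01 ]
(290, 300) [ 0.628 -0.012  0.007] [ 0.63  -0.013  0.01 ]
(190, 270) [ 0.369 -0.163  0.006] [ 0.372 -0.164  0.01 ]
(214, 294) [ 0.576 -0.204  0.184] [ 0.48  -0.159  0.01 ]
(217, 297) [ 0.591 -0.206  0.191] [ 0.493 -0.158  0.01 ]
(213, 302) [ 0.593 -0.219  0.186] [ 0.498 -0.175  0.01 ]
(240, 340) [ 0.661 -0.203  0.071] [ 0.635 -0.188  0.01 ]
(262, 300) [ 0.613 -0.094  0.079] [ 0.58  -0.071  0.01 ]
(218, 368) [ 0.685 -0.286  0.073] [ 0.659 -0.276  0.01 ]
(240, 257) [ 1.185 -0.494  1.284] [ 0.429 -0.03   0.01 ]
(376, 190) [0.556 0.385 0.102] [0.507 0.454 0.01 ]
(280, 166) [0.25  0.273 0.042] [0.226 0.292 0.01 ]
side (270, 150) [ 0.579 -0.174  0.183]
side (273, 150) [ 0.571 -0.181  0.181]
side (268, 153) [ 0.592 -0.185  0.165]
side (255, 185) [ 0.607 -0.094  0.08 ]
side (258, 200) [ 0.586 -0.067  0.039]
```

View pics/crop1.png

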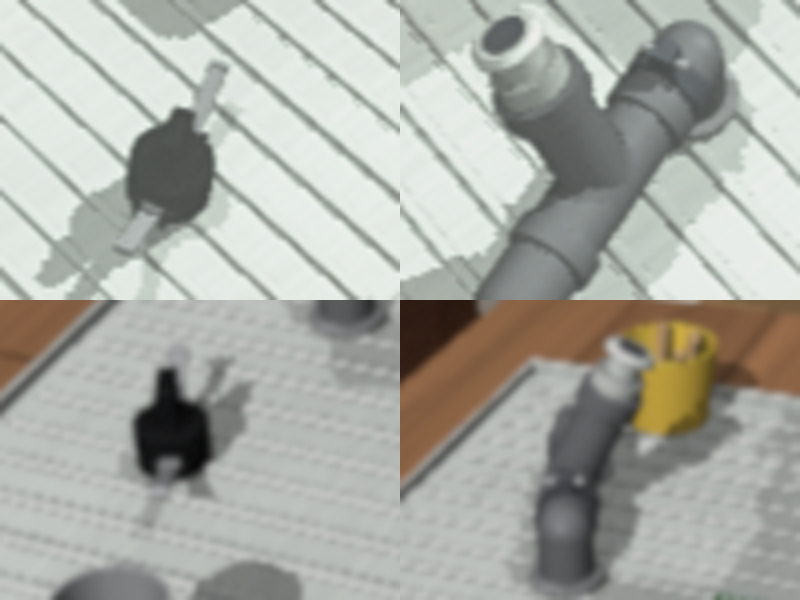

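The enlarged crop confirms it: the black cap has steel arms up, with tips at scene pixels of about (349,242) and (326,286). The adaptor's bright lip is centred near (318,294) minus the crop offset, so about (217,295). The turquoise and blue caps stay where they are.

```bash
python3 - <<'E'
from h import *
a,b=onz('scene',[(349.2,242),(326.2,286.3)],.071); print('arm tips',a,b,'mid',(a+b)/2,'len',np.linalg.norm(a-b)); y=(a-b)/np.linalg.norm(a-b);print('y',y, np.degrees(np.arctan2(y[1],y[0])))
bs=onz('scene',[(337.6,266.8)],.035);print('body',bs, onz('side',[(213,232)],.035))
s=sense();R=s['ee_rot'];print('tool x ang',np.degrees(np.arctan2(R[1,0],R[0,0])))
# lip / adaptor pts
z=load('scene0');P=[]
vv,uu=np.mgrid[285:325,200:245];uv=np.c_[uu.ravel(),vv.ravel()]
p=pts('scene',uv,z);k=(p[:,2]>.165)&(p[:,2]<.3)
print('adaptor top pts',k.sum(),np.median(p[k],0),p[k].max(0),p[k].min(0))
# pipe axis: points with z>.06 along pipe
vv,uu=np.mgrid[285:385,200:285];uv=np.c_[uu.ravel(),vv.ravel()];p=pts('scene',uv,z)
k=(p[:,2]>.068)&(p[:,2]<.085);q=p[k];c=q.mean(0);w,v=np.linalg.eigh(np.cov(q[:,:2].T));print('pipe top',k.sum(),c,w,v[:,1],np.degrees(np.arctan2(v[1,1],v[0,1])))
E
```

```text
arm tips [0.62436821 0.21019561 0.071     ] [0.68734168 0.06281811 0.071     ] mid [0.65585494 0.13650686 0.071     ] len 0.16026785980182995
y [-0.39292636  0.91956994  0.        ] 113.13670932555331
body [[0.6473112  0.14655338 0.035     ]] [[0.64560112 0.14787409 0.035     ]]
tool x ang 19.814029566997736
adaptor top pts 341 [ 0.59271891 -0.20108894  0.18341317] [ 0.61293099 -0.1762345   0.19684916] [ 0.5593643  -0.22488595  0.16523419]
pipe top 1161 [ 0.64487579 -0.19470587  0.07833296] [0.00019283 0.00510809] [-0.31243989  0.94993753] 108.20633156062313
```

```bash
python3 -m pendant '{"linear":[[0,0,-4],[3.9,-3,-2],[3.9,-3,0],[3.9,-3,0],[3.9,-3,0],[3.9,-3,0],[3.9,-3,0],[3.9,-3,0]],"turn":[[0,0,0],[0,0,0],[0,0,0],[0,0,0],[0,0,0],[0,0,0],[0,0,0],[0,0,0]],"fingers":[1,1,1,1,1,1,1,1]}'; python3 -m pendant '{"linear":[[3.9,-3,0],[3.9,-3,0],[3.9,-3,0],[3.9,-3,0],[3.9,-3,0],[3.9,-3,0],[3.9,-3,0],[3.9,-3,0]],"turn":[[0,0,0],[0,0,0],[0,0,0],[0,0,0],[0,0,0],[0,0,0],[0,0,0],[0,0,0]],"fingers":[1,1,1,1,1,1,1,1]}'; python3 -m pendant '{"linear":[[0,0,0],[0,0,0],[0,0,0],[0,0,0],[0,0,0],[0,0,0],[0,0,0],[0,0,0]],"turn":[[0,0,-0.15],[0,0,-0.15],[0,0,-0.15],[0,0,-0.15],[0,0,-0.15],[0,0,-0.15],[0,0,-0.15],[0,0,-0.15]],"fingers":[1,1,1,1,1,1,1,1]}'
cat >> h.py <<'E'
from scipy.spatial.transform import Rotation as Ro
def togo(p,R=None):
    s=sense();r=s['ee_rot'];print('t',round(s['time'],2),'pos',s['ee_pos'].round(4),'F',s['contact_force'].round(1),'gap',round(s['finger_gap'],4))
    print('tool shift cm',(r.T@(np.array(p)-s['ee_pos'])*100).round(2), 'turn' , None if R is None else Ro.from_matrix(r.T@R).as_rotvec().round(3))
def down(ang):
    a=np.radians(ang);x=np.array([np.cos(a),np.sin(a),0]);z=np.array([0,0,-1.]);return np.c_[x,np.cross(z,x),z]
E
python3 -c "
from h import *
togo([.647,.147,.24],down(113))"
```

```text
time: 0.95
ee_pos: [0.3807, -0.2522, 0.303]
ee_rot: [[0.945, 0.327, -0.0], [0.327, -0.945, 0.005], [0.001, -0.005, -1.0]]
contact_force: [0.9, -0.1, 0.1]
finger_gap: 0.0853
time: 1.75
ee_pos: [0.5969, 0.0845, 0.3035]
ee_rot: [[0.945, 0.328, -0.001], [0.328, -0.945, 0.003], [0.0, -0.003, -1.0]]
contact_force: [0.4, 0.1, 0.2]
finger_gap: 0.0854
time: 2.55
ee_pos: [0.599, 0.0937, 0.2973]
ee_rot: [[0.031, 0.999, -0.008], [1.0, -0.031, 0.005], [0.005, -0.009, -1.0]]
contact_force: [-0.3, -0.4, 0.4]
finger_gap: 0.0856
t 2.55 pos [0.599  0.0937 0.2973] F [-0.3 -0.4  0.4] gap 0.0856
tool shift cm [5.45 4.68 5.71] turn [-0.007 -0.007 -0.433]
```

```bash
python3 -m pendant '{"linear":[[2.7,2.3,2.8],[2.7,2.3,2.8],[0,0,0],[0,0,0],[0,0,0],[0,0,0]],"turn":[[0,0,0],[0,0,0],[0,0,-0.15],[0,0,-0.15],[0,0,-0.13],[0,0,0]],"fingers":[1,1,1,1,1,1]}'; python3 -c "
from h import *
togo([.647,.147,.24],down(113)); take('wrist','w1')"
```

```text
time: 3.15
ee_pos: [0.6473, 0.1483, 0.236]
ee_rot: [[-0.4, 0.917, -0.013], [0.917, 0.4, 0.004], [0.009, -0.01, -1.0]]
contact_force: [-0.2, -0.5, 0.9]
finger_gap: 0.0857
t 3.15 pos [0.6473 0.1483 0.236 ] F [-0.2 -0.5  0.9] gap 0.0857
tool shift cm [-0.1  -0.08 -0.4 ] turn [-0.01  -0.008  0.01 ]
```

View pics/w1.png

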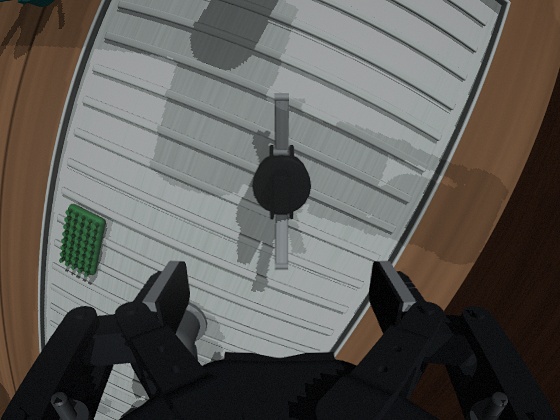

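```bash
python3 -c "
from h import *
z=load('w1');p=z['p'].astype(int);R=z['rot']
g=p[60:300,200:360];sub=g.max(2)
m=(sub<60).astype(np.uint8);n,l,st,c=cv2.connectedComponentsWithStats(m);i=[k for k in range(1,n) if st[k,4]>500];print([(st[k]+[200,60,0,0,0],c[k]+[200,60]) for k in i])
tip=onz('wrist',[(282.3,95),(281.5,268)],.071,z);print('tips',tip,np.linalg.norm(tip[0]-tip[1]));
y=tip[0]-tip[1];print('mid',tip.mean(0),'ang',np.degrees(np.arctan2(y[1],y[0])))
for r in (100,110,120,130,140,230,240,250,260): 
    row=p[r,260:305];print(r,[int(v) for v in row.mean(1)])
"
```

```text
[(array([ 252,  145,   59,   74, 2889]), array([281.19037729, 183.4517134 ]))]
tips [[0.61336854 0.23095342 0.071     ]
 [0.68057226 0.07637303 0.071     ]] 0.1685569215692566
mid [0.6469704  0.15366323 0.071     ] ang 113.49695944730918
100 [138, 138, 139, 139, 132, 128, 86, 94, 117, 116, 118, 118, 117, 109, 85, 58, 65, 67, 68, 67, 69, 70, 71, 70, 70, 65, 65, 60, 57, 139, 137, 136, 135, 137, 141, 144, 146, 148, 139, 137, 138, 136, 138, 137, 142]
110 [135, 136, 141, 137, 138, 135, 136, 137, 135, 136, 135, 136, 137, 140, 107, 55, 76, 83, 83, 85, 85, 85, 85, 85, 84, 98, 104, 85, 89, 84, 86, 88, 91, 92, 93, 94, 89, 86, 73, 68, 78, 105, 140, 157, 160]
120 [133, 135, 138, 135, 134, 134, 134, 135, 138, 137, 136, 135, 136, 138, 107, 59, 73, 84, 82, 82, 85, 88, 86, 89, 85, 84, 86, 83, 99, 141, 142, 137, 135, 138, 138, 135, 133, 135, 136, 138, 137, 141, 140, 139, 137]
130 [123, 139, 138, 137, 137, 131, 120, 124, 136, 149, 140, 135, 137, 136, 101, 56, 76, 83, 80, 82, 85, 87, 86, 86, 83, 84, 85, 84, 96, 134, 139, 133, 131, 134, 137, 136, 136, 143, 138, 135, 136, 139, 137, 136, 134]
140 [89, 90,
[... 401 characters left out ...]
2, 162, 163]
240 [105, 110, 111, 109, 111, 110, 109, 110, 110, 111, 111, 108, 105, 146, 143, 102, 112, 128, 128, 129, 132, 135, 134, 134, 130, 133, 126, 115, 148, 159, 162, 145, 135, 137, 136, 138, 134, 134, 138, 137, 138, 136, 158, 157, 161]
250 [96, 96, 104, 111, 112, 114, 114, 113, 111, 112, 114, 115, 120, 152, 146, 104, 115, 132, 130, 130, 133, 137, 136, 134, 131, 133, 125, 115, 151, 164, 163, 140, 134, 138, 138, 136, 138, 138, 132, 136, 136, 135, 136, 137, 130]
260 [110, 109, 106, 108, 107, 108, 105, 107, 107, 106, 141, 163, 159, 162, 143, 105, 119, 133, 131, 131, 136, 138, 137, 136, 131, 133, 126, 109, 134, 155, 161, 163, 163, 161, 162, 163, 162, 162, 163, 163, 163, 164, 162, 163, 159]
```

```bash
python3 -c "
from h import *
z=load('w1')
for u in [(282,97),(282,105),(282,120),(282,140),(282,185),(282,170),(282,200),(260,185),(282,225),(282,245),(282,260),(282,266),(220,240)]: print(u,pts('wrist',u,z).round(4)[0])
print(camera_info('wrist'))
"
```

```text
(282, 97) [0.6134 0.2302 0.0487]
(282, 105) [0.6165 0.2231 0.0457]
(282, 120) [0.6225 0.2094 0.0379]
(282, 140) [0.6308 0.1905 0.0332]
(282, 185) [0.6452 0.1579 0.0842]
(282, 170) [0.6417 0.1657 0.0564]
(282, 200) [0.6508 0.1451 0.0836]
(260, 185) [0.6283 0.1411 0.0463]
(282, 225) [0.6673 0.1075 0.0358]
(282, 245) [0.6751 0.0899 0.0455]
(282, 260) [0.6809 0.0767 0.0527]
(282, 266) [0.6829 0.0724 0.0575]
(220, 240) [0.6109 0.0488 0.0046]
{'vertical_fov': 65.70646984690485, 'cx': 278.8663177395643, 'cy': 206.58241372740721, 'T_tool_cam': array([[ 1.24355500e-03,  9.56382758e-01,  2.92113804e-01,
         7.41706097e-02],
       [ 9.99999153e-01, -1.30177142e-03,  4.92202592e-06,
         6.54466517e-04],
       [ 3.84972742e-04,  2.92113550e-01, -9.56383566e-01,
        -1.29157168e-01],
       [ 0.00000000e+00,  0.00000000e+00,  0.00000000e+00,
         1.00000000e+00]])}
```

```bash
python3 -c "
from h import *
z=load('w1');vv,uu=np.mgrid[150:225,245:320];uv=np.c_[uu.ravel(),vv.ravel()];p=pts('wrist',uv,z)
for lo,hi in ((.072,.1),(.036,.052)):
    k=(p[:,2]>lo)&(p[:,2]<hi);q=p[k];a=(q-z['pos'])@z['rot']
    print(lo,k.sum(),q.mean(0).round(4),'uv',uv[k].min(0),uv[k].max(0),'tool min/max',a.min(0).round(4),a.max(0).round(4))
    c,s,an=cv2.minAreaRect(uv[k].astype(np.float32));print(c,s,an)
"
```

```text
0.072 705 [0.6471 0.1502 0.0838] uv [272 173] [289 213] tool min/max [-0.0181 -0.0056  0.1494] [0.0171 0.0099 0.164 ]
(280.5, 193.0) (40.0, 17.0) 90.0
0.036 1922 [0.6464 0.1526 0.0461] uv [252 156] [310 224] tool min/max [-0.0458 -0.0268  0.1843] [0.0287 0.0323 0.1999]
(281.2500305175781, 185.25003051757812) (60.10407638549805, 57.982749938964844) 45.0
```

```bash
python3 -m pendant '{"linear":[[0.2,0.05,0],[0,0,4],[0,0,4],[0,0,4],[0,0,2],[0,0,0]],"turn":[[-0.01,-0.008,0],[0,0,0],[0,0,0],[0,0,0],[0,0,0],[0,0,0]],"fingers":[1,1,1,1,1,1]}'; python3 -c "
from h import *
togo([.647,.150,.064],down(113.5))"
```

```text
time: 3.8
ee_pos: [0.649, 0.151, 0.0956]
ee_rot: [[-0.385, 0.923, 0.011], [0.923, 0.385, 0.001], [-0.003, 0.011, -1.0]]
contact_force: [-0.3, -0.1, 0.0]
finger_gap: 0.0852
t 3.8 pos [0.649  0.151  0.0956] F [-0.3 -0.1  0. ] gap 0.0852
tool shift cm [-0.   -0.25  3.15] turn [ 0.011  0.003 -0.015]
```

```bash
python3 -m pendant '{"linear":[[0,-0.2,1.6],[0,0,1.6],[0,0,0],[0,0,0]],"turn":[[0.011,0.003,-0.01],[0,0,0],[0,0,0],[0,0,0]],"fingers":[1,1,1,1]}' 60; python3 -m pendant '{"linear":[[0,0,0],[0,0,0],[0,0,0],[0,0,0],[0,0,0],[0,0,0],[0,0,0],[0,0,0]],"turn":[[0,0,0],[0,0,0],[0,0,0],[0,0,0],[0,0,0],[0,0,0],[0,0,0],[0,0,0]],"fingers":[0,0,0,0,0,0,0,0]}' 60;  python3 -c "
from h import *
togo([.647,.150,.064],down(113.5))"
```

```text
time: 4.2
ee_pos: [0.6496, 0.1505, 0.0658]
ee_rot: [[-0.393, 0.919, 0.005], [0.919, 0.393, 0.0], [-0.002, 0.005, -1.0]]
contact_force: [0.1, -0.5, -0.3]
finger_gap: 0.0851
time: 5.0
ee_pos: [0.6505, 0.1506, 0.069]
ee_rot: [[-0.393, 0.919, 0.009], [0.92, 0.393, 0.001], [-0.003, 0.009, -1.0]]
contact_force: [-0.7, -0.8, 1.7]
finger_gap: 0.015
t 5.0 pos [0.6505 0.1506 0.069 ] F [-0.7 -0.8  1.7] gap 0.015
tool shift cm [ 0.09 -0.35  0.5 ] turn [ 0.009  0.003 -0.006]
```

```bash
python3 -m pendant '{"linear":[[0,0,-2],[0,0,-4],[0,0,-4.5],[0,0,-4.5],[0,0,-4.5],[0,0,-4.5],[0,0,0]],"turn":[[0,0,0],[0,0,0],[0,0,0],[0,0,0],[0,0,0],[0,0,0],[0,0,0]],"fingers":[0,0,0,0,0,0,0]}';  python3 - <<'E'
from h import *
from scipy.optimize import least_squares
togo([.63,-.1,.32])
def cloud(n,tag):
    z=load(tag);vv,uu=np.mgrid[0:420,0:560];uv=np.c_[uu.ravel(),vv.ravel()]
    uv=uv[z['d'].ravel()>0];p=pts(n,uv,z);k=(abs(p[:,0]-.64)<.12)&(abs(p[:,1]+.19)<.16)&(p[:,2]>.02)&(p[:,2]<.22);return p[k]
def geo(q):
    x,y,yaw,zt=q;Y=np.array([np.cos(yaw),np.sin(yaw),0]);X=np.array([Y[1],-Y[0],0])
    if X[0]>0: X=-X; 
    a=np.radians(25);A=X*np.sin(a)+np.array([0,0,np.cos(a)])
    return np.array([x,y,zt+.05]),Y,A
def res(q,P,full=False):
    c,Y,A=geo(q);d=P-c;ty=d@Y;ta=d@A
    dp=abs(np.linalg.norm(d-np.outer(ty,Y),axis=1)-.025);dp[abs(ty)>.09]=1
    db=np.linalg.norm(d-np.outer(ta,A),axis=1);tt=.140-ta
    r=np.select([tt<7.5e-3,tt<26e-3,tt<42e-3,tt<64e-3],[.0235,1,.0235,.030],.024)
    db=abs(db-r);db[(ta<.03)|(tt<.004)]=1
    de=np.where((abs(tt)<.006)&(np.linalg.norm(d-np.outer(ta,A),axis=1)<.018),abs(tt),1)
    return np.minimum(np.minimum(dp,db),np.minimum(de,.012))
for name,P in (('scene',cloud('scene','scene0')),('side',cloud('side','side0')),('both',np.vstack([cloud('scene','scene0'),cloud('side','side0')]))):
    s=least_squares(res,[.645,-.195,np.radians(108),.005],args=(P,),loss='soft_l1',f_scale=.003,x_scale=[.01,.01,.1,.01],diff_step=1e-3)
    c,Y,A=geo(s.x);print(name,len(P),s.x.round(4),np.degrees(s.x[2]).round(2),'face',(c+.14*A).round(4),'axis',A.round(3),'inl',(s.fun<.003).mean().round(2))
E
```

```text
time: 5.7
ee_pos: [0.6473, 0.1505, 0.311]
ee_rot: [[-0.393, 0.92, -0.003], [0.92, 0.393, -0.0], [0.001, -0.002, -1.0]]
contact_force: [-0.1, -0.5, -1.8]
finger_gap: 0.0148
t 5.7 pos [0.6473 0.1505 0.311 ] F [-0.1 -0.5 -1.8] gap 0.0148
tool shift cm [-22.36 -11.44  -0.89] turn None
scene 2882 [ 0.6394 -0.1981  1.9019  0.0105] 108.97 face [ 0.5835 -0.2173  0.1874] axis [-0.4   -0.137  0.906] inl 0.4
side 913 [ 0.6252 -0.1661  2.3489  0.008 ] 134.58 face [ 0.5831 -0.2077  0.1849] axis [-0.301 -0.297  0.906] inl 0.26
both 3795 [ 0.6383 -0.197   1.898   0.0109] 108.75 face [ 0.5823 -0.216   0.1877] axis [-0.4   -0.136  0.906] inl 0.33
```

```bash
cat >> h.py <<'E'
def adR(ang):
    a=np.radians(ang);Y=np.array([np.cos(a),np.sin(a),0]);X=np.array([-Y[1],Y[0],0]);t=np.radians(25)
    A=X*np.sin(t)+np.array([0,0,np.cos(t)]);return A,Y,np.c_[Y,np.cross(-A,Y),-A]
E
python3 - <<'E'
from h import *
F=np.array([.583,-.216,.185]);A,Y,R=adR(108.9);print(A,Y);print(R)
V=F+.13*A-.10*Y;print(V);togo(V,R);togo([.6,.0,.32])
E
```

```text
[-0.39983295 -0.13689342  0.90630779] [-0.32391742  0.94608536  0.        ]
[[-0.32391742  0.85744453  0.39983295]
 [ 0.94608536  0.29356888  0.13689342]
 [ 0.          0.42261826 -0.90630779]]
[ 0.56341346 -0.32840468  0.30282001]
t 5.7 pos [0.6473 0.1505 0.311 ] F [-0.1 -0.5 -1.8] gap 0.0148
tool shift cm [-40.75 -26.53   0.85] turn [-0.439 -0.017  0.073]
t 5.7 pos [0.6473 0.1505 0.311 ] F [-0.1 -0.5 -1.8] gap 0.0148
tool shift cm [-11.98 -10.27  -0.88] turn None
```

```bash
python3 -m pendant '{"linear":[[-2,-1.3,-4],[-4,-2.6,-1],[-4,-2.6,0],[-4,-2.6,0],[-4,-2.6,0],[-4,-2.6,0],[-4,-2.6,0],[-4,-2.6,0]],"turn":[[0,0,0],[0,0,0],[0,0,0],[0,0,0],[0,0,0],[0,0,0],[0,0,0],[0,0,0]],"fingers":[0,0,0,0,0,0,0,0]}';python3 -m pendant '{"linear":[[-4,-2.6,0],[-4,-2.6,0],[-2,-1.3,0],[0,0,0],[0,0,0],[0,0,0],[0,0,0]],"turn":[[0,0,0],[0,0,0],[0,0,0],[-0.14,0,0],[-0.14,0,0],[-0.14,0,0],[0,0,0]],"fingers":[0,0,0,0,0,0,0]}'; python3 - <<'E'
from h import *
F=np.array([.583,-.216,.185]);A,Y,R=adR(108.9)
togo(F+.13*A-.10*Y,R)
E
```

```text
time: 6.5
ee_pos: [0.5858, -0.2041, 0.349]
ee_rot: [[-0.406, 0.914, -0.011], [0.914, 0.406, 0.007], [0.011, -0.008, -1.0]]
contact_force: [1.5, 0.1, -2.8]
finger_gap: 0.0151
time: 7.2
ee_pos: [0.561, -0.3348, 0.3311]
ee_rot: [[-0.395, 0.846, 0.358], [0.918, 0.352, 0.18], [0.027, 0.4, -0.916]]
contact_force: [-0.0, 0.1, -4.1]
finger_gap: 0.015
t 7.2 pos [ 0.561  -0.3348  0.3311] F [-0.   0.1 -4.1] gap 0.015
tool shift cm [ 0.42 -0.7   2.79] turn [-0.026 -0.056  0.059]
```

```bash
python3 -m pendant '{"linear":[[0.4,-0.6,1.5],[0,0,1],[0,0,0],[0,0,0]],"turn":[[-0.026,-0.056,0.059],[0,0,0],[0,0,0],[0,0,0]],"fingers":[0,0,0,0]}'; python3 - <<'E'
from h import *
F=np.array([.583,-.216,.185]);A,Y,R=adR(108.9)
togo(F+.13*A-.10*Y,R); take('wrist','w2')
E
```

```text
time: 7.6
ee_pos: [0.5638, -0.3289, 0.3021]
ee_rot: [[-0.324, 0.861, 0.391], [0.946, 0.293, 0.137], [0.003, 0.415, -0.91]]
contact_force: [-0.1, -0.3, -2.5]
finger_gap: 0.015
t 7.6 pos [ 0.5638 -0.3289  0.3021] F [-0.1 -0.3 -2.5] gap 0.015
tool shift cm [ 0.06  0.01 -0.07] turn [-0.009 -0.003 -0.001]
```

View pics/w2.png

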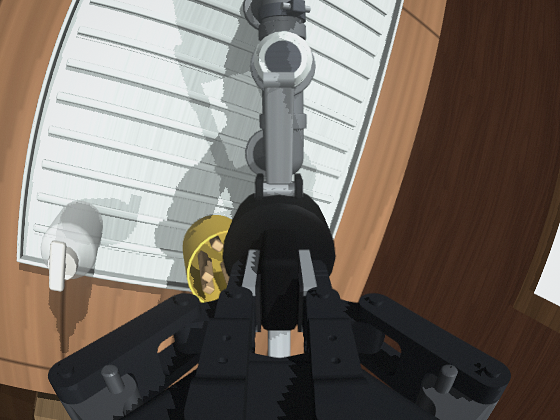

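```bash
python3 - <<'E'
from h import *
F=np.array([.583,-.216,.185]);A,Y,R=adR(108.9)
z=load('w2');p=z['p'];g=p[20:100,240:330].max(2).astype(int)
cv2.imwrite('pics/w2c.png',cv2.resize(p[20:100,240:330,::-1],None,fx=6,fy=6,interpolation=0))
X=np.cross(Y,A)
def fit(mask,off):
    n,l,st,c=cv2.connectedComponentsWithStats(mask.astype(np.uint8));k=1+np.argmax(st[1:,4])
    cn,_=cv2.findContours((l==k).astype(np.uint8),cv2.RETR_EXTERNAL,cv2.CHAIN_APPROX_NONE)
    uv=max(cn,key=len)[:,0].astype(float)+[240,20]
    o,d=rays('wrist',uv,z);P0=F+off*A;P=o+d*(((P0-o)@A)/(d@A))[:,None]
    q=np.c_[(P-F)@X,(P-F)@Y]*1000
    (cx,cy),r=cv2.minEnclosingCircle(q.astype(np.float32))
    s=np.linalg.lstsq(np.c_[2*q,np.ones(len(q))],(q**2).sum(1),rcond=None)[0];rr=np.sqrt(s[2]+s[0]**2+s[1]**2)
    print('uv',uv.min(0),uv.max(0),'enc',np.round([cx,cy,r],1),'lsq',s[:2].round(1),rr.round(1),'rms',np.std(np.hypot(*(q-s[:2]).T)).round(2))
gg=p[20:100,240:330].astype(int)
for y in (36,44,48,56,64,72,76,84): print(y,gg[y-20,::3].max(1).tolist())
uv=np.array([(283,56),(275,50),(290,60),(283,64)]);P=pts('wrist',uv,z);print(P.round(4),((P-F)@A*1000).round(1))
for T in (85,95,105): fit(g[15:57,15:70]<T,0) if 0 else None
m=np.zeros_like(g,bool);m[18:56,22:64]=g[18:56,22:64]<100;fit(m,0)
E
```

```text
36 [130, 124, 129, 129, 130, 126, 87, 61, 59, 179, 177, 189, 190, 204, 231, 235, 235, 235, 236, 240, 57, 100, 205, 233, 236, 235, 236, 235, 234, 233]
44 [128, 131, 130, 128, 127, 127, 158, 143, 187, 191, 196, 85, 87, 88, 91, 89, 114, 109, 162, 238, 236, 236, 236, 232, 234, 235, 235, 234, 236, 236]
48 [92, 122, 131, 128, 130, 116, 127, 177, 190, 144, 88, 90, 90, 89, 91, 89, 102, 112, 111, 107, 238, 236, 237, 233, 146, 232, 231, 235, 236, 236]
56 [130, 130, 129, 130, 110, 139, 133, 190, 156, 89, 88, 89, 87, 90, 89, 88, 98, 111, 109, 111, 107, 238, 238, 236, 172, 238, 237, 236, 172, 112]
64 [129, 130, 131, 131, 118, 135, 128, 238, 218, 86, 88, 88, 89, 90, 90, 91, 88, 112, 110, 109, 161, 237, 220, 225, 134, 187, 236, 237, 237, 236]
72 [132, 129, 170, 174, 100, 110, 133, 130, 188, 194, 174, 154, 142, 141, 143, 143, 143, 141, 191, 237, 238, 193, 207, 151, 142, 245, 237, 237, 235, 238]
76 [168, 171, 163, 132, 70, 111, 79, 130, 186, 186, 186, 184, 179, 157, 157, 159, 157, 157, 193, 213, 181, 193, 160, 140, 117, 234, 235, 237, 236, 238]
84 [170, 168, 174, 134, 153, 168, 103, 112, 116, 117, 118, 117, 118, 120, 95, 96, 96, 96, 105, 161, 129, 141, 139, 178, 237, 237, 241, 167, 135, 198]
[[ 0.5798 -0.1985  0.1864]
 [ 0.5729 -0.1956  0.1835]
 [ 0.5847 -0.2007  0.1906]
 [ 0.5818 -0.2048  0.1867]] [ 0.2 -0.1  2.4  0.5]
uv [265.  41.] [291.  71.] enc [ 0.8 17.  13.4] lsq [-0.6 16.8] 11.3 rms 1.82
```

View pics/w2c.png

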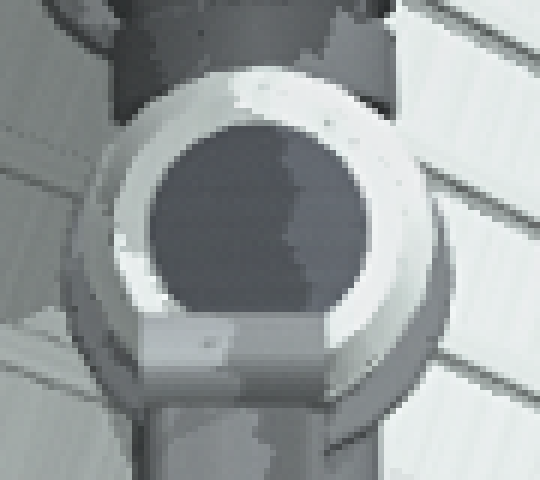

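The crop shows the adaptor's dark mouth centred at about (283,58) in the wrist view, with the raised cam arm's tip covering its lower edge. The fin sits straight between the jaws. I'll refit with both shades of the mouth included.

```bash
python3 - <<'E'
from h import *
F=np.array([.583,-.216,.185]);A,Y,R=adR(108.9);X=np.cross(Y,A)
z=load('w2');g=z['p'].max(2).astype(int)
m=np.zeros(g.shape,np.uint8);m[38:73,262:305]=g[38:73,262:305]<128
n,l,st,c=cv2.connectedComponentsWithStats(m);k=1+np.argmax(st[1:,4])
uv=cv2.findContours((l==k).astype(np.uint8),cv2.RETR_EXTERNAL,cv2.CHAIN_APPROX_NONE)[0][0][:,0].astype(float)
print(uv.min(0),uv.max(0));uv=uv[uv[:,1]<69]
for off in (-.003,0,.003):
    o,d=rays('wrist',uv,z);P=o+d*(((F+off*A-o)@A)/(d@A))[:,None];q=np.c_[(P-F)@X,(P-F)@Y]*1000
    s=np.linalg.lstsq(np.c_[2*q,np.ones(len(q))],(q**2).sum(1),rcond=None)[0]
    print(off,'centre X,Y mm',s[:2].round(1),'r',np.sqrt(s[2]+s[0]**2+s[1]**2).round(2),'rms',np.std(np.hypot(*(q-s[:2]).T)).round(2),(F+off*A+s[0]/1e3*X+s[1]/1e3*Y).round(4))
# branch/pipe direction via pipe visible and depth at ring
vv,uu=np.mgrid[30:70,255:315];a=np.c_[uu.ravel(),vv.ravel()];P=pts('wrist',a,z);h=(P-F)@A;r=np.hypot((P-F)@X-s[0]/1e3,(P-F)@Y-s[1]/1e3)
k=(r<.015);print('face depth along A mm',np.percentile(h[k],[10,50,90])*1000)
q=P[k];c=q.mean(0);v=np.linalg.svd(q-c)[2][2];v*=np.sign(v[2]);print('normal',v.round(3),'vs A',A.round(3))
E
```

```text
[265.  41.] [300.  71.]
-0.003 centre X,Y mm [ 2.5 16.8] r 13.99 rms 0.24 [ 0.5809 -0.1989  0.1833]
0 centre X,Y mm [ 2.5 16.3] r 13.83 rms 0.24 [ 0.5798 -0.1998  0.186 ]
0.003 centre X,Y mm [ 2.5 15.8] r 13.67 rms 0.23 [ 0.5788 -0.2007  0.1888]
face depth along A mm [-1.11679841 -0.15839441  0.82465302]
normal [-0.401 -0.142  0.905] vs A [-0.4   -0.137  0.906]
```

```bash
cat >> h.py <<'E'
F=np.array([.5798,-.1998,.186]);A,Y,R=adR(108.9)
def ad():
    s=sense();r=s['ee_rot'];d=s['ee_pos']-F;X=np.cross(Y,A);f=s['contact_force']
    print('ad frame TCP mm X,Y,A',np.round([d@X*1e3,d@Y*1e3,d@A*1e3],1),'force X,Y,A',np.round([f@X,f@Y,f@A],1),'t',round(s['time'],2),'gap',round(s['finger_gap'],4),'turn to go',Ro.from_matrix(r.T@R).as_rotvec().round(3))
E
python3 -c "
from h import *
togo(F+.11*A-.001*Y,R)"
```

```text
t 7.65 pos [ 0.5642 -0.3292  0.3025] F [-0.6  0.1 -3.2] gap 0.0151
tool shift cm [11.63  0.21  1.97] turn [-0.008 -0.002 -0.001]
```

```bash
python3 -m pendant '{"linear":[[4,0,0],[4,0.1,0.5],[3.3,0.1,1],[0,0,0],[0,0,0]],"turn":[[0,0,0],[-0.008,0,0],[0,0,0],[0,0,0],[0,0,0]],"fingers":[0,0,0,0,0]}' 80; python3 -c "
from h import *
togo(F+.085*A-.001*Y,R);ad()"
```

```text
time: 8.15
ee_pos: [0.5415, -0.2196, 0.2944]
ee_rot: [[-0.33, 0.853, 0.405], [0.944, 0.301, 0.134], [-0.008, 0.427, -0.904]]
contact_force: [-0.4, 0.6, -3.0]
finger_gap: 0.0147
t 8.15 pos [ 0.5415 -0.2196  0.2944] F [-0.4  0.6 -3. ] gap 0.0147
tool shift cm [ 0.55 -0.72  3.12] turn [0.004 0.004 0.009]
ad frame TCP mm X,Y,A [  7.1  -6.3 116.3] force X,Y,A [-1.4  0.7 -2.7] t 8.15 gap 0.0147 turn to go [0.004 0.004 0.009]
```

```bash
python3 -m pendant '{"linear":[[0.5,-0.7,1],[0,0,1],[0,0,0.8],[0,0,0],[0,0,0]],"turn":[[0.004,0.004,0.009],[0,0,0],[0,0,0],[0,0,0],[0,0,0]],"fingers":[0,0,0,0,0]}'; python3 -c "
from h import *
togo(F+.075*A-.001*Y,R);ad();take('side','s1');z=load('s1')['p'];w=load('w2')
take('scene','c1')
a=cv2.resize(z[110:190,220:320,::-1],None,fx=4,fy=4,interpolation=2);b=cv2.resize(load('c1')['p'][240:340,170:270,::-1],None,fx=4,fy=4,interpolation=2)[:320]
cv2.imwrite('pics/s1c.png',np.hstack([a,b]))"
```

```text
time: 8.65
ee_pos: [0.5481, -0.2161, 0.2644]
ee_rot: [[-0.323, 0.857, 0.401], [0.947, 0.293, 0.135], [-0.002, 0.423, -0.906]]
contact_force: [-0.4, -0.2, -3.3]
finger_gap: 0.0149
t 8.65 pos [ 0.5481 -0.2161  0.2644] F [-0.4 -0.2 -3.3] gap 0.0149
tool shift cm [ 0.42 -0.12  1.09] turn [ 0.     0.003 -0.   ]
ad frame TCP mm X,Y,A [ 1.2 -5.2 85.9] force X,Y,A [-1.8 -0.1 -2.8] t 8.65 gap 0.0149 turn to go [ 0.     0.003 -0.   ]
```

View pics/s1c.png

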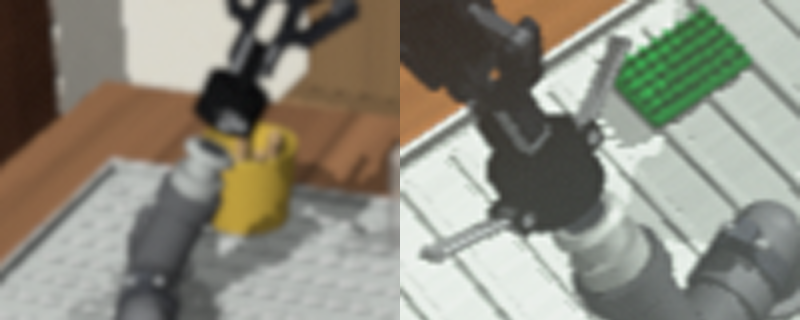

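The side and scene crops show the cap squarely above the adaptor, with both arms raised and about 20 mm of gap. I'll descend in small steps.

```bash
python3 -m pendant '{"linear":[[0.4,-0.1,0.5],[0.1,0,0.5]],"turn":[[0,0.003,0],[0,0,0]],"fingers":[0,0]}' >/dev/null; python3 -c "
from h import *
ad()"; python3 -m pendant '{"linear":[[0.1,0,0.4],[0,0,0.4]],"turn":[[0,0,0],[0,0,0]],"fingers":[0,0]}' >/dev/null; python3 -c "
from h import *
ad();togo(F+.055*A-.001*Y,R)"
```

```text
ad frame TCP mm X,Y,A [ 0.6 -0.7 76.6] force X,Y,A [-1.4  0.5 -4. ] t 8.95 gap 0.0147 turn to go [ 0.002  0.001 -0.   ]
ad frame TCP mm X,Y,A [ 0.6  0.7 68. ] force X,Y,A [-1.  -0.3 -3.1] t 9.15 gap 0.0146 turn to go [ 0.002  0.002 -0.   ]
t 9.15 pos [ 0.5529 -0.2083  0.2479] F [ 0.5 -0.1 -3.3] gap 0.0146
tool shift cm [-0.17 -0.06  1.3 ] turn [ 0.002  0.002 -0.   ]
```

```bash
python3 -m pendant '{"linear":[[-0.1,-0.05,0.5],[0,0,0.5]],"turn":[[0,0,0],[0,0,0]],"fingers":[0,0]}' >/dev/null; python3 -c "
from h import *
ad()"; python3 -m pendant '{"linear":[[0,0,0.5],[0,0,0.5]],"turn":[[0,0,0],[0,0,0]],"fingers":[0,0]}' >/dev/null; python3 -c "
from h import *
ad();togo(F+.034*A-.001*Y,R)"
```

```text
ad frame TCP mm X,Y,A [ 0.2 -0.3 57.3] force X,Y,A [-1.9  0.6 -2.5] t 9.35 gap 0.0149 turn to go [0.002 0.002 0.   ]
ad frame TCP mm X,Y,A [ 0.2 -0.4 46.2] force X,Y,A [-1.7 -0.9 -2.4] t 9.55 gap 0.0148 turn to go [ 0.002  0.002 -0.   ]
t 9.55 pos [ 0.5616 -0.2064  0.228 ] F [-0.2 -1.1 -2.9] gap 0.0148
tool shift cm [-0.06 -0.02  1.22] turn [ 0.002  0.002 -0.   ]
```

```bash
python3 -m pendant '{"linear":[[0,0,0.5],[0,0,0.4]],"turn":[[0,0,0],[0,0,0]],"fingers":[0,0]}' >/dev/null; python3 -c "
from h import *
ad()"; python3 -m pendant '{"linear":[[0,0,0.3],[0,0,0.3]],"turn":[[0,0,0],[0,0,0]],"fingers":[0,0]}' >/dev/null; python3 -c "
from h import *
ad()"
```

```text
ad frame TCP mm X,Y,A [ 0.1 -0.3 36.1] force X,Y,A [-0.9  0.3 -2.7] t 9.75 gap 0.0146 turn to go [ 0.002  0.001 -0.   ]
ad frame TCP mm X,Y,A [ 0.1 -0.4 29.8] force X,Y,A [-8.5  3.8 30.9] t 9.95 gap 0.0144 turn to go [0.001 0.001 0.   ]
```

```bash
python3 -m pendant '{"linear":[[0,0,0.2],[0,0,0.2],[0,0,0.1]],"turn":[[0,0,0],[0,0,0],[0,0,0]],"fingers":[0,0,0]}' >/dev/null; python3 -c "
from h import *
ad();s=sense();print(s['torque'])
take('scene','c2');take('side','s2')
a=cv2.resize(load('s2')['p'][115:195,220:320,::-1],None,fx=4,fy=4,interpolation=2);b=cv2.resize(load('c2')['p'][260:340,180:280,::-1],None,fx=4,fy=4,interpolation=2)
cv2.imwrite('pics/s2c.png',np.hstack([a,b]))"
```

```text
ad frame TCP mm X,Y,A [ 0.2 -0.3 30.1] force X,Y,A [-2.2 -0.1 -2.1] t 10.25 gap 0.0149 turn to go [0.    0.003 0.005]
[-0.01645439  0.51589364  0.00909972]
```

View pics/s2c.png

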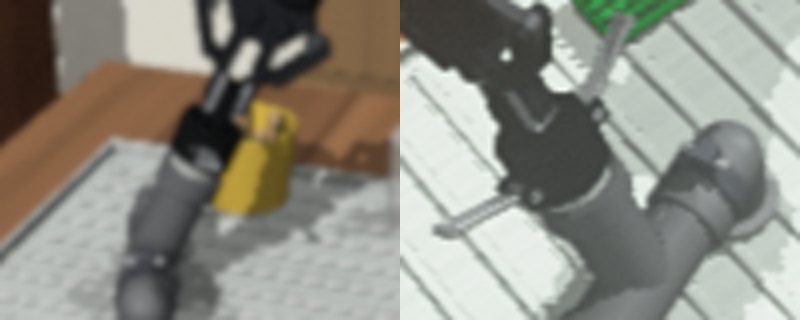

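```bash
for i in 1 2 3; do python3 -m pendant '{"linear":[[0,0,0.4]],"turn":[[0,0,0]],"fingers":[0]}' >/dev/null; python3 -c "
from h import *
ad()"; done
```

```text
ad frame TCP mm X,Y,A [ 0.3 -0.5 29.8] force X,Y,A [-13.7   6.5  50.8] t 10.45 gap 0.015 turn to go [-0.001  0.005  0.008]
ad frame TCP mm X,Y,A [ 0.4 -0.5 29.9] force X,Y,A [-9.5  5.9 29.7] t 10.55 gap 0.0148 turn to go [-0.001  0.006  0.012]
ad frame TCP mm X,Y,A [ 0.4 -0.5 29.9] force X,Y,A [-8.4  4.1 26.6] t 10.65 gap 0.0146 turn to go [-0.002  0.008  0.015]
```

```bash
python3 -m pendant '{"linear":[[0,0,0],[0,0,0],[0,0,0],[0,0,0],[0,0,0],[0,0,0]],"turn":[[0,0,0],[0,0,0],[0,0,0],[0,0,0],[0,0,0],[0,0,0]],"fingers":[0.7,0.7,0.7,0.7,0.7,0.7]}' 20; python3 -m pendant '{"linear":[[0,0,-2],[0,0,-3.5],[0,0,-3.5],[0,0,-2],[0,0,0],[0,0,0],[0,0,0],[0,0,0]],"turn":[[0,0,0],[0,0,0],[0,0,0],[0,0,0],[0,0,0],[0,0,0],[0,0,0],[0,0,0]],"fingers":[0.7,0.7,0.7,0,0,0,0,0]}' 20; python3 -c "
from h import *
ad();take('wrist','w3')"
```

```text
time: 11.25
ee_pos: [0.5715, -0.2055, 0.2164]
ee_rot: [[-0.331, 0.85, 0.409], [0.943, 0.307, 0.125], [-0.019, 0.427, -0.904]]
contact_force: [-1.1, -0.0, -0.9]
finger_gap: 0.0598
time: 12.05
ee_pos: [0.5253, -0.218, 0.3128]
ee_rot: [[-0.332, 0.853, 0.401], [0.943, 0.305, 0.132], [-0.01, 0.423, -0.906]]
contact_force: [0.2, 0.1, 0.0]
finger_gap: 0.0002
ad frame TCP mm X,Y,A [  1.5   0.4 139.2] force X,Y,A [ 0.2  0.1 -0.1] t 12.05 gap 0.0002 turn to go [-0.     0.005  0.012]
```

View pics/w3.png

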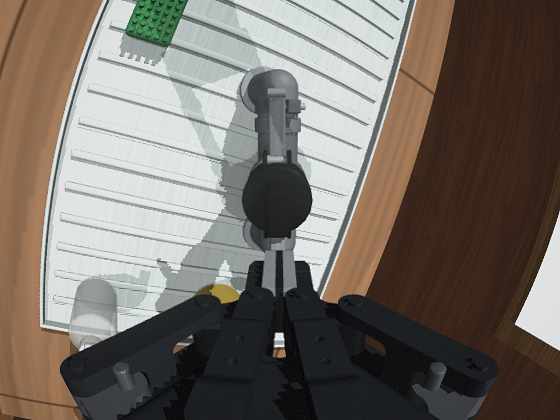

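The cap sits on the adaptor, centred at about (277,198). The +tool-x arm runs up to (277,90), and the other is partly hidden under the fingers. Next I'll measure both in the adaptor frame.

```bash
python3 -c "
from h import *
z=load('w3');X=np.cross(Y,A)
for u in [(277,92),(277,100),(277,115),(277,130),(277,150),(277,190),(277,200),(277,215),(265,180),(265,215),(270,250),(276,262)]:
    P=pts('wrist',u,z)[0]-F; print(u,(np.array([P@X,P@Y,P@A])*1000).round(1))
vv,uu=np.mgrid[150:240,235:320];uv=np.c_[uu.ravel(),vv.ravel()];P=pts('wrist',uv,z)-F;h=P@A
for lo,hi in ((.036,.06),(.0,.018)):
    k=(h>lo)&(h<hi);q=np.c_[P[k]@X,P[k]@Y,h[k]]*1000;print(lo,k.sum(),'mean',q.mean(0).round(1),'min',q.min(0).round(1),'max',q.max(0).round(1))
"
```

```text
(277, 92) [-0.3 88.5 10.2]
(277, 100) [-0.2 82.2  7.2]
(277, 115) [-0.1 70.1  3.3]
(277, 130) [ 0.  57.7  0.6]
(277, 150) [ 0.2 40.2 -7.1]
(277, 190) [ 0.8 17.2 40.2]
(277, 200) [ 0.9 11.  44.7]
(277, 215) [ 1.  -0.1 45.3]
(265, 180) [-9.3 17.1  7.1]
(265, 215) [ -9.2 -13.3   6.9]
(270, 250) [ -5.1 -50.4  -2.8]
(276, 262) [  1.   10.7 141.1]
0.036 1028 mean [ 0.1  1.1 44.5] min [ -8.  -18.1  36.6] max [ 8.  17.5 47.6]
0.0 2741 mean [0.7 4.  6.9] min [-28.9 -28.5   0. ] max [30.2 29.6 18. ]
```

```bash
cat >> h.py <<'E'
def ya(y,a,phi,sh=True):
    "T tip point (mm) in adaptor Y,A; phi tilt deg (+: from +Y side)"
    X=np.cross(Y,A);Rt=R@Ro.from_rotvec([0,-np.radians(phi),0]).as_matrix()
    tcp=F+(y*Y+a*A)/1e3-.014*Rt[:,2]; s=sense();r=s['ee_rot']
    tip=s['ee_pos']+.014*r[:,2]-F;f=s['contact_force']
    print('t',round(s['time'],2),'tip X,Y,A',(np.array([tip@X,tip@Y,tip@A])*1e3).round(1),'F',np.round([f@X,f@Y,f@A],1),'togo',(r.T@(tcp-s['ee_pos'])*100).round(2),'turn',Ro.from_matrix(r.T@Rt).as_rotvec().round(3),'q',s['q'].round(2))
E
python3 -m pendant '{"linear":[[3,0,0],[3,0,0],[2,0,0],[0,0,0],[0,0,0],[0,0,0],[0,0,0]],"turn":[[0,0,0],[0,0,0],[0,0,0],[0,-0.14,0],[0,-0.14,0],[0,-0.14,0],[0,-0.1,0]],"fingers":[0,0,0,0,0,0,0]}' 60; python3 -c "
from h import *
ya(70,50,30)"
```

```text
time: 12.8
ee_pos: [0.4969, -0.1435, 0.3052]
ee_rot: [[-0.099, 0.861, 0.499], [0.897, 0.294, -0.33], [-0.431, 0.415, -0.801]]
contact_force: [-1.1, -0.6, -0.4]
finger_gap: -0.0
t 12.8 tip X,Y,A [ -4.3  73.5 121.1] F [-1.3 -0.2  0.2] togo [3.1  0.48 6.43] turn [-0.007 -0.03   0.004] q [-0.3  -0.11  1.97 -0.27  0.68 -0.37]
```

```bash
python3 -m pendant '{"linear":[[1,0.2,2],[1,0.2,2],[1,0.1,2],[0,0,0]],"turn":[[0,-0.03,0],[0,0,0],[0,0,0],[0,0,0]],"fingers":[0,0,0,0]}' >/dev/null; python3 -c "
from h import *
ya(70,25,30)"
```

```text
t 13.2 tip X,Y,A [ 1.1 76.4 50.9] F [-0.7  0.4  0.5] togo [ 0.74 -0.1   2.57] turn [-0.001 -0.003  0.013] q [-0.22 -0.    2.05 -0.5   0.52 -0.08]
```

```bash
python3 -m pendant '{"linear":[[0.4,-0.1,1],[0.4,0,1],[0.4,0,0.9],[0.3,0,0.9]],"turn":[[0,0,0],[0,0,0],[0,0,0],[0,0,0]],"fingers":[0,0,0,0]}' >/dev/null; python3 -c "
from h import *
ya(68,-25,30)"
```

```text
t 13.6 tip X,Y,A [ 2.1 70.4 12. ] F [-0.5 -0.5 -0.8] togo [ 1.64 -0.19  3.33] turn [ 0.003 -0.001  0.013] q [-0.21  0.07  2.08 -0.61  0.43  0.06]
```

```bash
python3 -m pendant '{"linear":[[0.4,-0.15,0.8],[0.4,0,0.8]],"turn":[[0,0,0.013],[0,0,0]],"fingers":[0,0]}' >/dev/null; python3 -c "
from h import *
ya(68,-25,30)";python3 -m pendant '{"linear":[[0.4,-0.1,0.9],[0.4,0,0.9]],"turn":[[0,0,0],[0,0,0]],"fingers":[0,0]}' >/dev/null; python3 -c "
from h import *
ya(62,-45,30)"
```

```text
t 13.8 tip X,Y,A [ 2.1 68.5 -4.3] F [-2.   2.   3.8] togo [ 0.99 -0.21  1.82] turn [ 0.005  0.001 -0.002] q [-0.2   0.1   2.1  -0.69  0.4   0.16]
t 14.0 tip X,Y,A [  2.7  66.  -22.1] F [-0.7  0.9  3.8] togo [ 0.8  -0.28  2.18] turn [ 0.009  0.003 -0.003] q [-0.19  0.13  2.11 -0.78  0.36  0.26]
```

```bash
python3 -m pendant '{"linear":[[0.4,-0.25,1.0],[0.4,-0.05,1.1]],"turn":[[0.009,0,0],[0,0,0]],"fingers":[0,0]}' >/dev/null; python3 -c "
from h import *
ya(55,-57,30)";python3 -m pendant '{"linear":[[0.1,-0.1,0.8],[0.1,0,0.8]],"turn":[[0,0,0],[0,0,0]],"fingers":[0,0]}' >/dev/null; python3 -c "
from h import *
ya(53.5,-57.5,30)"
```

```text
t 14.2 tip X,Y,A [  2.7  60.2 -41.1] F [-1.2  1.9  7.1] togo [ 0.34 -0.27  1.64] turn [ 0.004  0.008 -0.004] q [-0.19  0.17  2.12 -0.89  0.34  0.38]
t 14.4 tip X,Y,A [  3.6  52.4 -53.6] F [-0.4  2.5  4.6] togo [ 0.27 -0.36  0.28] turn [ 0.008  0.012 -0.005] q [-0.2   0.2   2.12 -0.97  0.31  0.46]
```

```bash
for i in 1 2; do python3 -m pendant '{"linear":[[-0.3,-0.1,0.2]],"turn":[[0,0,0]],"fingers":[0]}' >/dev/null; python3 -c "
from h import *
ya(50,-57,30)"; done
```

```text
t 14.5 tip X,Y,A [  3.5  49.4 -54. ] F [ 1.1  5.6 -2.2] togo [ 0.19 -0.34  0.22] turn [ 0.01   0.011 -0.005] q [-0.21  0.2   2.12 -0.97  0.3   0.45]
t 14.6 tip X,Y,A [  3.4  47.1 -54.6] F [ 1.8 15.3  0.6] togo [ 0.36 -0.32  0.06] turn [ 0.013  0.008 -0.005] q [-0.22  0.21  2.12 -0.96  0.29  0.44]
```

```bash
for i in 1 2 3; do python3 -m pendant '{"linear":[[-0.3,-0.1,0.15]],"turn":[[0,0,0]],"fingers":[0]}' >/dev/null; python3 -c "
from h import *
ya(50,-57,30)"; done
```

```text
t 14.7 tip X,Y,A [  3.3  46.5 -55. ] F [ 0.7 21.5  5.5] togo [ 0.4  -0.31 -0.01] turn [ 0.017  0.003 -0.005] q [-0.22  0.21  2.12 -0.95  0.28  0.43]
t 14.8 tip X,Y,A [  3.4  46.4 -55.2] F [ 1.3 20.5  8.1] togo [ 0.4  -0.31 -0.03] turn [ 0.023 -0.002 -0.005] q [-0.23  0.2   2.12 -0.94  0.27  0.41]
t 14.9 tip X,Y,A [  3.4  46.5 -55.1] F [ 1.3 19.9  7.3] togo [ 0.41 -0.3  -0.02] turn [ 0.028 -0.007 -0.005] q [-0.23  0.2   2.13 -0.93  0.26  0.4 ]
```

```bash
python3 -m pendant '{"linear":[[1.5,0.3,0],[1,0,-2],[0,0,-4],[0,0,-4],[0,0,-3],[0,0,0],[0,0,0],[0,0,0]],"turn":[[0,0,0],[0,0,0],[0,0,0],[0,0,0],[0,0,0],[0,0.14,0],[0,0.14,0],[0,0.14,0]],"fingers":[0,0,0,0,0,0,0,0]}'>/dev/null; python3 -m pendant '{"linear":[[-2,0,0],[-4,0,-1],[-4,0,-1],[-3,0,0]],"turn":[[0,0.1,0],[0,0,0],[0,0,0],[0,0,0]],"fingers":[0,0,0,0]}'>/dev/null; python3 -c "
from h import *
ya(-70,60,0); take('wrist','w4')
take('scene','c3');take('side','s3')
a=load('w4')['p'][0:240,180:380,::-1];a=cv2.resize(a,None,fx=1.5,fy=1.5);b=cv2.resize(load('c3')['p'][260:340,180:280,::-1],None,fx=4.5,fy=4.5,interpolation=2)
cv2.imwrite('pics/w4c.png',np.hstack([a,b]))"
```

```text
t 16.1 tip X,Y,A [-9.6 19.7 99.3] F [ 0.8  0.8 -0.6] togo [-8.21  1.    5.8 ] turn [-0.01   0.218 -0.   ] q [-0.62  0.01  1.84  0.26  0.88 -1.02]
```

View pics/w4c.png

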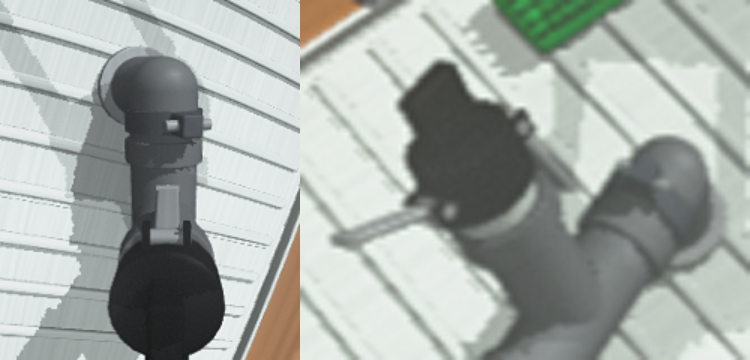

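```bash
python3 -c "
from h import *
z=load('w4');X=np.cross(Y,A)
for u in [(292,126),(292,128),(292,132),(292,136),(292,140),(292,144),(292,148),(292,152)]:
    P=pts('wrist',u,z)[0]-F; q=np.array([P@X,P@Y,P@A])*1000;print(u,q.round(1), np.degrees(np.arctan2(q[2]+13.5,q[1]-33)).round(1))
P=pts('wrist',(270,190),z)[0]-F;print('cap top',P@A)
z=load('c3')
for u in [(180+(u-300)/4.5,260+v/4.5) for u,v in((565,183),(555,172),(545,158),(535,145),(340,240),(370,230),(400,220))]:
    P=pts('scene',u,z)[0]-F; q=np.array([P@X,P@Y,P@A])*1000;print(u,q.round(1))
"
```

```text
(292, 126) [  1.7  42.7 -71.8] -80.6
(292, 128) [  1.5  42.6 -65.1] -79.5
(292, 132) [  1.3  41.1 -57.1] -79.5
(292, 136) [  1.1  40.2 -47.9] -78.2
(292, 140) [  0.9  39.2 -39.6] -76.7
(292, 144) [  0.7  37.9 -32.6] -75.5
(292, 148) [  0.5  36.8 -25.8] -72.8
(292, 152) [  0.4  35.3 -20.6] -72.2
cap top 0.006515402855213981
(238.88888888888889, 300.6666666666667) [  5.3  36.  -64.7]
(236.66666666666666, 298.22222222222223) [  4.7  34.7 -55.8]
(234.44444444444446, 295.1111111111111) [  2.5  35.8 -46.4]
(232.22222222222223, 292.22222222222223) [  3.3  35.3 -34.4]
(188.88888888888889, 313.3333333333333) [ -1.7 -85.5  30.2]
(195.55555555555554, 311.1111111111111) [  3.7 -71.5  22.1]
(202.22222222222223, 308.8888888888889) [  2.8 -52.9  10.2]
```

```bash
python3 -m pendant '{"linear":[[-4,0.5,0],[-4,0.5,-1],[0,0,0],[0,0,0],[0,0,0],[0,0,0],[0,0,0]],"turn":[[0,0.1,0],[0,0.1,0],[0,0.14,0],[0,0.14,0],[0,0.14,0],[0,0.12,0],[0,0,0]],"fingers":[0,0,0,0,0,0,0]}' >/dev/null; python3 -c "
from h import *
ya(-70,60,-30)"
```

```text
t 16.95 tip X,Y,A [ -3.3 -31.5 119.6] F [-0.5  0.1 -0.5] togo [-6.4   0.35  2.91] turn [-0.013 -0.05   0.001] q [-0.88  0.44  1.3   0.56  1.82 -1.32]
```

```bash
python3 -m pendant '{"linear":[[-3.2,0.2,1],[-3.2,0.1,1],[0,0,1],[0,0,0]],"turn":[[-0.013,-0.05,0],[0,0,0],[0,0,0],[0,0,0]],"fingers":[0,0,0,0]}' >/dev/null; python3 -c "
from h import *
ya(-70,25,-30)"
```

```text
t 17.35 tip X,Y,A [  2.4 -66.8  60.1] F [ 0.7 -0.3  0.6] togo [-2.02 -0.25  2.89] turn [-0.001  0.005  0.008] q [-0.86  0.51  1.3   0.56  1.7  -1.34]
```

```bash
python3 -m pendant '{"linear":[[-0.7,-0.2,1],[-0.7,0,1],[-0.6,0,0.9],[-0.4,0,0.8]],"turn":[[0,0,0.008],[0,0,0],[0,0,0],[0,0,0]],"fingers":[0,0,0,0]}' >/dev/null; python3 -c "
from h import *
ya(-68,-10,-30)";python3 -m pendant '{"linear":[[-0.4,0,0.8],[-0.4,0,0.8]],"turn":[[0,0,0],[0,0,0]],"fingers":[0,0]}' >/dev/null; python3 -c "
from h import *
ya(-68,-25,-30)"
```

```text
t 17.75 tip X,Y,A [  2.8 -66.6  17.9] F [-0.6 -0.5 -0.1] togo [-1.51 -0.29  2.36] turn [-0.001  0.011  0.006] q [-0.83  0.54  1.34  0.56  1.62 -1.36]
t 17.95 tip X,Y,A [  3.2 -66.   -0.6] F [ 0.1 -2.3  3.8] togo [-1.38 -0.33  2.03] turn [-0.001  0.013  0.006] q [-0.82  0.56  1.35  0.57  1.59 -1.37]
```

```bash
python3 -m pendant '{"linear":[[-0.6,-0.3,0.9],[-0.6,0,0.9]],"turn":[[0,0.013,0],[0,0,0]],"fingers":[0,0]}' >/dev/null; python3 -c "
from h import *
ya(-62,-45,-30)";python3 -m pendant '{"linear":[[-0.4,-0.1,1.0],[-0.3,0,1.0]],"turn":[[0,0.01,0],[0,0,0]],"fingers":[0,0]}' >/dev/null; python3 -c "
from h import *
ya(-55,-57,-30)"
```

```text
t 18.15 tip X,Y,A [  1.1 -67.2 -22.4] F [-0.5  1.6  3. ] togo [-0.68 -0.12  2.21] turn [ 0.001 -0.002  0.008] q [-0.82  0.59  1.35  0.57  1.57 -1.38]
t 18.35 tip X,Y,A [  0.1 -62.6 -44.7] F [ 0.4 -1.2  5.7] togo [ 0.04 -0.01  1.45] turn [ 0.002 -0.015  0.007] q [-0.8   0.61  1.37  0.58  1.55 -1.39]
```

```bash
python3 -m pendant '{"linear":[[0.1,0,0.7],[0.1,0,0.5],[0.3,0,0.2]],"turn":[[0,-0.01,0],[0,0,0],[0,0,0]],"fingers":[0,0,0]}' >/dev/null; for i in 1 2 3; do python3 -c "
from h import *
ya(-50,-57,-30)"; python3 -m pendant '{"linear":[[0.35,0,0.15]],"turn":[[0,0,0]],"fingers":[0]}' >/dev/null;done;python3 -c "
from h import *
ya(-47,-57,-30)"
```

```text
t 18.65 tip X,Y,A [ -0.4 -52.7 -58. ] F [ 1.  -4.1  0.6] togo [0.28 0.05 0.05] turn [ 0.002 -0.001  0.006] q [-0.79  0.61  1.41  0.58  1.5  -1.4 ]
t 18.75 tip X,Y,A [ -0.3 -50.3 -58.5] F [ 1.8 -5.2 -2.5] togo [ 0.1   0.04 -0.12] turn [0.003 0.003 0.006] q [-0.79  0.6   1.41  0.58  1.49 -1.4 ]
t 18.85 tip X,Y,A [ -0.1 -48.8 -59. ] F [-0.1 -9.5  0.9] togo [-0.02  0.02 -0.23] turn [0.003 0.009 0.006] q [-0.79  0.6   1.42  0.58  1.48 -1.4 ]
t 18.95 tip X,Y,A [ -0.1 -48.7 -59. ] F [ -0.1 -11.5   2.4] togo [ 0.22  0.01 -0.09] turn [0.003 0.018 0.007] q [-0.78  0.59  1.43  0.58  1.47 -1.4 ]
```

```bash
for i in 1 2 3; do python3 -m pendant '{"linear":[[0.6,0,0.2]],"turn":[[0,-0.015,0]],"fingers":[0]}' >/dev/null;python3 -c "
from h import *
ya(-47,-57,-30)";done
```

```text
t 19.05 tip X,Y,A [ -0.  -48.7 -58.8] F [ -0.4 -14.5  -1. ] togo [ 0.16  0.01 -0.08] turn [0.004 0.047 0.008] q [-0.78  0.58  1.45  0.58  1.44 -1.4 ]
t 19.15 tip X,Y,A [  0.  -49.  -58.5] F [ -1.7 -12.9  -2.3] togo [ 0.13  0.01 -0.04] turn [0.004 0.077 0.009] q [-0.78  0.56  1.47  0.58  1.4  -1.4 ]
t 19.25 tip X,Y,A [  0.  -49.2 -58.2] F [ -0.7 -11.   -1.6] togo [ 0.1   0.01 -0.01] turn [0.005 0.107 0.01 ] q [-0.78  0.54  1.49  0.57  1.37 -1.4 ]
```

```bash
python3 -m pendant '{"linear":[[-1.5,0,-0.5],[-1.5,0,-2],[0,0,-4],[0,0,-4],[0,0,-3],[0,0,0],[0,0,0]],"turn":[[0,0,0],[0,0,0],[0,0.1,0],[0,0,0],[0,0,0],[0,0,0],[0,0,0]],"fingers":[0,0,0,0,0,0,0]}'>/dev/null; python3 -c "
from h import *
ya(-110,40,-30); take('wrist','w5');take('scene','c4')
a=load('w5')['p'][:,:,::-1][0:320,120:440];b=cv2.resize(load('c4')['p'][260:340,180:280,::-1],None,fx=4,fy=4,interpolation=2)
cv2.imwrite('pics/w5c.png',np.hstack([a,b]))"
```

```text
t 19.95 tip X,Y,A [  -3.8 -129.9   54.4] F [-0.3 -0.1  0.2] togo [0.99 0.39 2.25] turn [-0.004 -0.013  0.008] q [-0.89  0.61  1.14  0.55  1.78 -1.34]
```

View pics/w5c.png

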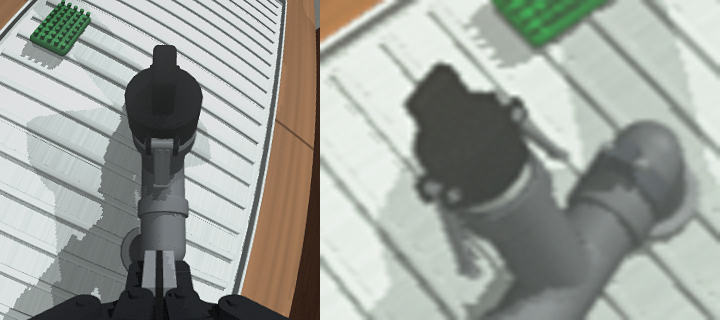

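The views show both arms lying along the branch: the −Y arm at about (282,140)–(281,185) in the wrist view. Now I'll check its slope and the cap's seating.

```bash
python3 -c "
from h import *
z=load('w5');X=np.cross(Y,A);Q=[]
for v in range(142,186,4):
    P=pts('wrist',(282,v),z)[0]-F; q=np.array([P@X,P@Y,P@A])*1000;Q.append(q);print(v,q.round(1))
for u in [(270,95),(300,95),(272,115),(295,118),(283,60)]:
    P=pts('wrist',u,z)[0]-F; print(u,(np.array([P@X,P@Y,P@A])*1000).round(1))
z=load('c4')
for u in [(180+(u-320)/4,260+v/4) for u,v in((467,265),(462,250),(457,235),(450,215))]:
    P=pts('scene',u,z)[0]-F; print('scene',(np.array([P@X,P@Y,P@A])*1000).round(1))
"
```

```text
142 [ -1.5 -33.4  -9.7]
146 [ -1.5 -35.9 -11.5]
150 [ -1.4 -36.4 -18.1]
154 [ -1.4 -37.8 -22.7]
158 [ -1.3 -39.  -28.3]
162 [ -1.3 -40.3 -33.6]
166 [ -1.2 -41.7 -39.2]
170 [ -1.1 -43.  -45.5]
174 [ -1.1 -44.2 -52.3]
178 [ -1.  -46.3 -56.8]
182 [ -0.9 -47.2 -65.5]
(270, 95) [-10.8  -2.2   7.9]
(300, 95) [11.7 -1.7  7.7]
(272, 115) [ -9.  -19.2   6.9]
(295, 118) [  7.7 -22.1   7.9]
(283, 60) [-1.5  2.  44.8]
scene [  0.8 -49.7 -61.4]
scene [  2.5 -46.7 -49.4]
scene [  4.2 -43.7 -37.4]
scene [  0.5 -38.7 -26. ]
```

```bash
python3 -c "
from h import *
s=sense();print(s['time'],s['contact_force'].round(2),abs(s['qd']).max());print(finish_job())"
```

```text
20.05 [-0.07  0.16  0.34] 0.007380489304948155
the job is handed in; nothing more can be done
None
```

I capped the pipe and handed the job in at 20 s; no verdict is reported. I gripped the black cap by its fin and pushed it onto the adaptor with both arms raised. It stopped firmly under an axial push that peaked at about 50 N. I then swung the +y arm to its stop, then the −y arm, and backed the gripper clear.

**Last checks:**
- **Seating:** the cap's top lies about 7–8 mm above the adaptor's end face, which puts the rim about 30–31 mm behind it. It is centred to within about 2 mm.
- **Arms:** by depth slope, they lie about 82° (+y) and 77° (−y) below the rim plane. The stop is at 76°, so the +y reading is a few degrees off. Both are well past the 2.0 rad limit (about 65°).
- **Arm stops:** both arms stalled against steady force, about 20 N for +y and 12–15 N for −y.
- **Robot:** it was clear of everything, with the force reading near zero.

**Disagreement:** the first fit to the scene camera's depth put the adaptor about 17 mm off along the pipe. The close wrist view corrected this before the push.

**Not checked:** I did not measure the bystanders' positions at the end. The gripper never went near them, and no contact showed apart from the cap and its arms.

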